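# Pack and pin the plaster mould clamp

### The job

Lay the two long wooden slats crosswise over the two cleats on top of the mould, flat, one near each end of the cleats and centred so that each bridges both. Then swing the hold-down bar shut over them until its end is fully home in the fork, take the larger headed pin from the stand and push it down through fork and bar until its head sits on the fork. Leave the rest of the table as it is, including the small pin and the short offcut.

Things in the scene. Friction and masses are not known exactly. Their poses are not given: they have to be found in the camera images.
- clamp: fixed mould clamp: green base plate 170 (x) x 330 (y) x 12 mm; on its middle a round white plaster mould 150 mm across, topped by two fixed wooden cleats; hinge post at y = +125 (28 across, pin top at z = 128), steel fork at y = -125. Origin: centre of the base's underside; z up
- cleats (a point): midpoint between the two cleats at the level of their tops, 87 mm above the table. Cleats run along the clamp's y: each 110 long, 22 wide, 15 high, at x = -35 and +35. Slats laid crosswise on them run along the clamp's x; the places near the cleats' ends are at y = -35 and +35
- hinge (a point): point on the bar's vertical hinge axis, 114 mm above the table, at mid thickness of the bar
- fork_hole (a point): centre of the mouth of the fork's vertical 16 mm hole, on the upper cheek's top face, 134 mm above the table. Two level cheeks 44 x 44 x 10 mm, both bored, with a 20 mm gap (104 to 124 mm above the table) that is open to the clamp's +x; a web closes the outer (-y) end, a stop the -x side
- bar (a joint): angle of the steel hold-down bar about the vertical hinge: 0 = shut against the stop (bar along the clamp's -y, its 17 mm hole under the fork hole), growing anticlockwise from above, towards the clamp's +x, to 1.7. Stays where left. 30 wide, 12 thick, underside 108 mm above the table, 6 mm over the slats; hole 250 mm from the hinge, end 268 mm
- handle (a point): point on the axis of the upright round wooden handle on the bar, 120 mm from the hinge axis: handle 18 mm across, from 120 to 165 mm above the table; this point is 150 mm above the table
- slat_a: long loose wooden slat 120 (x) x 25 (y) x 15 (z) mm, lying flat on the table; origin: centre of its underside. The two long slats are alike
- slat_b: the other long slat, same size and origin
- pin: the larger steel headed pin, upright in one of the stand's two holes: shank 12 mm across and 54 long (last 6 mm tapered), then a round head 24 across and 20 high. Origin: centre of the shank's foot; z towards the head. In the stand its foot is 10 mm above the table
- pin_neck (a point): on the pin's axis at the underside of its head, 54 mm from the foot; when seated it meets point fork_hole
- stand: fixed wooden block 50 (x) x 110 (y) x 40 mm with two holes, 30 mm deep, at y = -30 and +30; origin: centre of its underside
- short_pin: bystander: the smaller headed pin in the stand's other hole (shank 10 x 40, head 16 across x 14 high); origin at its foot
- offcut: bystander: short piece of slat, 70 x 25 x 15 mm, among the slats; origin: centre of its underside
- bowl: bystander: clay bowl, 120 mm across, 45 high; origin: underside
- cup: bystander: clay cup, 68 mm across, 55 high; origin: underside
- vase: bystander: squat clay vase, 76 mm across, 58 high; origin: underside
- pot: bystander: small round clay pot, 72 mm across, 46 high; origin: underside
- brush: bystander: brush lying on the table; origin: underside of its middle
Mind the look-alikes: they are no part of the job. What is shaped like the slat_b but pink or red is not meant.

How it is judged:
By the outcome, as a careful person would: the job done as asked, in the order asked, and still so for the second after the job is handed in, with the robot touching nothing.
It also fails if it takes over 72 s, if anything falls off the work surface, if the arm or the gripper's body presses on something with over 40 N, if the wrist force passes 120 N, or if a joint passes its speed limit or range.

### The arm

A 6-joint arm with a two-finger parallel gripper is mounted at the origin on the work surface. World frame = base frame: x ahead of the robot, y to its left, z up, the work surface at z = 0. Lengths are in m, angles in rad, forces in N, time in s.
With the tool pointing down it reaches from about 0.325 to 0.775 m from the base axis. Payload 5.5 kg.
Tool frame: the origin (TCP) lies between the finger pads; the fingertips stand 8 mm ahead of it and the grasp point (between the pads) lies 11 mm behind it (tcp_to_tips is the distance from the TCP to the fingertips, in m); z points along the fingers, y is the direction in which the jaws open and shut (so a half turn about z gives the same grasp; the last joint's range is limited). The gripper opens to 88 mm and grips with 3 to 60 N. Pads are 20 mm wide; open, the fingers measure 115 mm over their backs; the gripper's body (75 mm by 178 mm) begins 61 mm behind the grasp point.
Start: joints at [-1.321, 0.091, 1.231, -0, 1.82, -0.057], TCP at [0.181, -0.572, 0.231] pointing down, gripper open.
Joint ranges: [-2.87, 2.87], [-0.86, 2.18], [0.17, 2.46], [-1.51, 4.65], [0.06, 2.69], [-2.65, 2.65]. Speed limits (rad/s): [2.57, 2.57, 3.01, 3.14, 3.14, 3.14].

### API

Orientations are given as a unit quaternion [w, x, y, z].
In Python, from bench import * gives the robot as it stands. Calls block until the motion is done:
- move_to(position, orientation): joint-space move of the TCP to a pose.
- move_l(position, speed=0.15, orientation=None): straight line of the TCP; orientation=None keeps the orientation; speed is the mean speed in m/s.
- movej(angles): joint-space move.
- gripper_open() and close(): open the fingers fully, or close them until they stop; the grip force is fixed at half the most.
- hold(seconds).
- inverse_kinematics(position, orientation): joint angles nearest the present ones, or None.
- state(): the state.
- get_image(name): name is "side" or "top" or "wrist"; returns a dict with "frame" (400x640x3 uint8, blue, green, red), "depth" (400x640 float32, m along the optical axis (not along the pixel's ray), 0 where there is no reading), "camera_matrix" (3x3 intrinsics, pixels), "view" (4x4, takes a point from world to camera coordinates). Camera axes: x right, y up, looking along -z (the intrinsics and any distortion apply to the point x, -y, -z); pixel columns grow to the right and rows downward; lengths in m; the calibration is good to about 2 mm. The wrist camera is an equidistant fisheye: a pixel r from the principal point sees the ray r / f radians off the axis. A picture is of the moment at which its call begins.
A pose or a line that the arm cannot do raises IKError and nothing moves.
- job_done(): hands the job in, once; it reports no verdict.
The state is a dict: "time": time; "joint_pos": joint angles; "dq": joint speeds; "joint_torque": joint torques, N m; "ee_pos": TCP position; "ee_rot": TCP orientation; "ft_force": force on the tool from outside, world axes, zero at the start; "moment": the same for the moment, N m; "finger_gap": finger opening in m.
Only numpy, scipy, OpenCV 4.12 (cv2) and the standard library are available. Lean on these libraries where they do the work, as an engineer would, in place of code of your own. Each camera call takes 0.05 s, during which the arm holds its last target. There are 200 camera calls.

## Working session

There is one attempt and no reset: what is moved stays moved. The work goes in short steps, each a Python script; the robot and the scene stay as the last script left them, time stands still between calls to the robot, and variables do not carry over. Pictures are saved under pics/ and viewed, about 8 in all and at most 12, crops included, and the job is handed in when it is done.

```bash
mkdir -p pics; ls; python3 - <<'E'
from bench import *
import cv2,numpy as np
s=state();print(s['time'],s['ee_pos'],s['ee_rot'],s['finger_gap'])
for n in('top','side'):
    d=get_image(n);cv2.imwrite(f'pics/{n}0.png',d['frame']);np.savez(f'{n}0.npz',**d)
    print(n,d['camera_matrix'].tolist(),np.round(d['view'],4).tolist(),[k for k in d])
E
```

```text
pics
0.0 [ 0.1811272  -0.57170421  0.22951416] [-9.70730806e-04  9.88258711e-01  1.52786676e-01 -1.01278935e-04] 0.08757853497558385
top [[470.57737126461114, 0.0, 322.4758492761593], [0.0, 470.57737126461114, 197.1396914287585], [0.0, 0.0, 1.0]] [[-0.0298, -0.9995, 0.0114, -0.0567], [0.9905, -0.028, 0.1349, -0.5221], [-0.1346, 0.0153, 0.9908, -1.5748], [0.0, 0.0, 0.0, 1.0]] ['frame', 'depth', 'camera_matrix', 'view']
side [[432.575388040194, 0.0, 311.4865155345535], [0.0, 432.575388040194, 194.22209881268887], [0.0, 0.0, 1.0]] [[-0.7783, -0.6274, 0.0235, 0.3782], [0.3674, -0.4247, 0.8275, -0.2994], [-0.5092, 0.6527, 0.561, -0.9752], [0.0, 0.0, 0.0, 1.0]] ['frame', 'depth', 'camera_matrix', 'view']
```

View pics/top0.png

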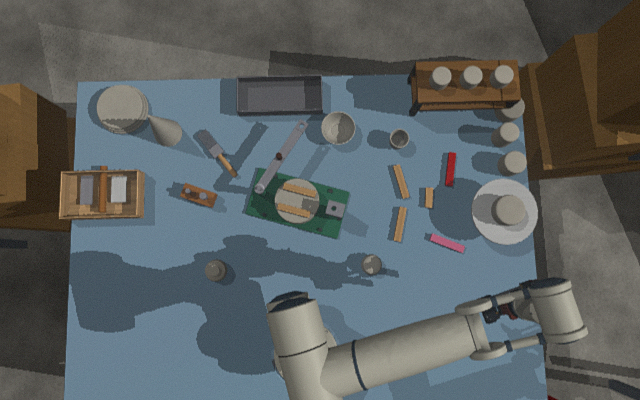

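View pics/side0.png

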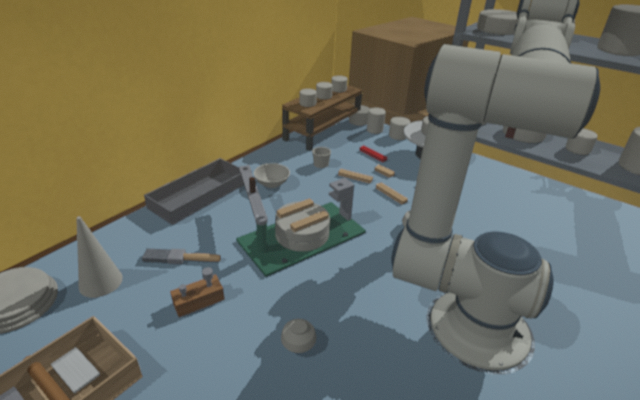

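```bash
cat > h.py <<'E'
import numpy as np, cv2
def w_at(d,u,v,z):
    "world point of pixels (u,v) on plane height z (pinhole cameras)"
    K,V=d['camera_matrix'],d['view']; R,t=V[:3,:3],V[:3,3]
    u=np.atleast_1d(u);v=np.atleast_1d(v)
    r=np.c_[(u-K[0,2])/K[0,0],-(v-K[1,2])/K[1,1],-np.ones(len(u))]@R
    c=-R.T@t
    return c+r*((z-c[2])/r[:,2])[:,None]
def cloud(d):
    K,V=d['camera_matrix'],d['view']
    v,u=np.mgrid[:400,:640]; D=d['depth']
    P=np.stack([(u-K[0,2])/K[0,0]*D,-(v-K[1,2])/K[1,1]*D,-D],-1)
    return (P-V[:3,3])@V[:3,:3]
def blob(d,box,cond,z):
    "min-area rect in world at height z of pixels in box meeting cond(P,frame)"
    x0,y0,x1,y1=box
    m=np.zeros((400,640),bool); m[y0:y1,x0:x1]=True
    m&=cond(cloud(d),d['frame'].astype(int))
    n,l,s,_=cv2.connectedComponentsWithStats(m.astype(np.uint8))
    m=l==1+np.argmax(s[1:,4]); v,u=np.nonzero(m)
    P=w_at(d,u,v,z); c,wh,a=cv2.minAreaRect((P[:,:2]*1000).astype(np.float32))
    if wh[0]<wh[1]: wh=wh[::-1];a+=90
    return P[:,:2].mean(0),np.array(c)/1000,wh,(a+90)%180-90,m.sum(),(u.mean(),v.mean())
E
python3 - <<'E'
from h import *
d=dict(np.load('top0.npz'));P=cloud(d)
print('table z',np.median(P[300:320,500:520,2]))
wood=lambda P,f:(f[...,2]-f[...,0]>40)&(f[...,2]>110)
for n,b,z in [('s1',(385,155,418,203),.015),('s2',(385,203,418,245),.015),('off',(420,180,440,213),.015),('c1',(272,165,325,198),.087),('c2',(272,200,325,222),.087),('stand',(175,175,225,215),.04)]:
    r=blob(d,b,wood,z);print(n,*[np.round(x,3) for x in r])
r=blob(d,(240,165,355,240),lambda P,f:(f[...,1]-f[...,2]>15)&(P[...,2]<.03),.012);print('base',*[np.round(x,3) for x in r])
for n,u,v,z in [('hinge',260,188,.128),('barend',303,125,.12),('handle',280,156,.165),('fork',336,208,.134),('pinbig',203,195,.084)]:
    print(n,w_at(d,u,v,z)[0].round(3),P[v-2:v+3,u-2:u+3].reshape(-1,3).mean(0).round(3))
a=cv2.resize(d['frame'][110:260,170:470],(780,390),interpolation=cv2.INTER_CUBIC);cv2.imwrite('pics/c1.png',a)
E
```

```text
table z 0.3986983415421509
s1 [ 0.571 -0.347] [ 0.572 -0.348] [117.399  23.6  ] 13.671 222 [400.919 181.342]
s2 [ 0.422 -0.335] [ 0.423 -0.336] [117.683  23.745] -13.297 237 [399.667 223.937]
off [ 0.512 -0.442] [ 0.512 -0.442] [67.887 23.792] -7.18 136 [428.787 197.257]
c1 [0.541 0.005] [0.541 0.006] [109.125  21.728] 72.973 211 [299.223 189.635]
c2 [0.474 0.026] [0.474 0.026] [109.743  21.567] 73.55 217 [293.406 209.853]
stand [0.556 0.347] [0.554 0.349] [108.758  20.545] 69.159 142 [199.331 190.021]
base [0.505 0.012] [0.51  0.017] [399.198 258.894] 88.427 6094 [298.279 203.293]
hinge [0.543 0.13  0.128] [0.544 0.131 0.125]
barend [ 0.751 -0.013  0.12 ] [ 0.763 -0.012  0.081]
handle [0.638 0.061 0.165] [0.642 0.062 0.151]
fork [ 0.471 -0.113  0.134] [ 0.473 -0.113  0.111]
pinbig [0.532 0.324 0.084] [0.532 0.324 0.085]
```

View pics/c1.png

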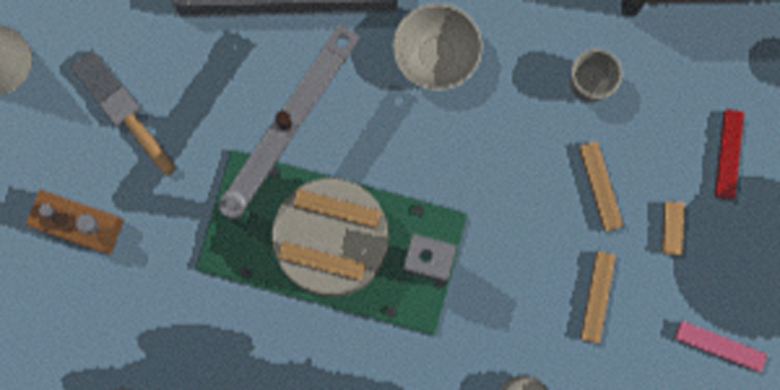

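```bash
cat >> h.py <<'E'
from bench import *
def q(a): return [0,float(np.cos(a/2)),float(np.sin(a/2)),0]   # tool down, tool x at angle a
def rep(t):
    s=state();print(t,round(s['time'],2),np.round(s['ee_pos'],4),'F',np.round(s['ft_force'],1),'gap',round(s['finger_gap'],4))
def shoot(n,p=None):
    d=get_image(n); 
    if p: cv2.imwrite(f'pics/{p}.png',d['frame']);np.savez(p+'.npz',**d)
    return d
M=np.array([.5075,.0155]);YC=np.array([.289,.957]);XC=np.array([.957,-.289]);AC=np.arctan2(-.289,.957)
def clamp(x,y): return M+x*XC+y*YC
E
cat > slat.py <<'E'
from h import *
def slat(src,a,y):
    dst=clamp(0,y)
    move_to([*src,.10],q(a)); move_l([*src,.011],.15); rep('at'); close(); rep('grip')
    move_l([*src,.20],.25); rep('lift')
    move_to([*dst,.20],q(AC)); move_l([*dst,.115],.15); move_l([*dst,.0995],.05); rep('down')
    gripper_open(); rep('open'); move_l([*dst,.22],.25)
E
python3 - <<'E'
from slat import *
slat([.572,-.348],np.radians(13.67),.038)
shoot('top','top1');shoot('wrist','wr1');rep('end')
E
```

```text
at 2.56 [ 0.5719 -0.3484  0.0112] F [-0.  -0.5  0.1] gap 0.0879
grip 3.54 [ 0.572 -0.348  0.011] F [ 0.6 -0.1  0. ] gap 0.0245
lift 4.45 [ 0.5716 -0.3477  0.1979] F [-0.3  0.6 -1.7] gap 0.0244
down 7.12 [0.5183 0.0519 0.0992] F [-1.4  0.2 -0.2] gap 0.0246
open 8.18 [0.5185 0.0519 0.0995] F [-0.7  0.   1.2] gap 0.0876
end 8.92 [0.5177 0.0518 0.2172] F [ 0.9  0.2 -0.7] gap 0.0881
```

View pics/wr1.png

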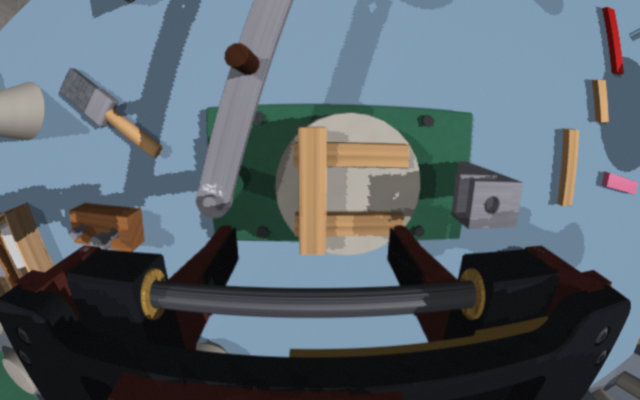

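```bash
python3 - <<'E'
import numpy as np
d=np.load('wr1.npz');print(d['camera_matrix'].tolist(),d['view'].round(4).tolist())
E
```

```text
[[309.70691628693146, 0.0, 312.460205970957], [0.0, 309.70691628693146, 197.91312568786168], [0.0, 0.0, 1.0]] [[-0.289, -0.9573, 0.0002, 0.2003], [0.9231, -0.2787, -0.265, -0.4356], [0.2538, -0.0764, 0.9642, -0.5045], [0.0, 0.0, 0.0, 1.0]]
```

Wrist view: slat bridges both cleats at centre (313,190); fork hole (492,204), hinge top (211,199), handle top (~238,54). Compute these.

```bash
cat >> h.py <<'E'
def fish(d,u,v,z):
    K,V=d['camera_matrix'],d['view'];R,t=V[:3,:3],V[:3,3]
    x,y=(u-K[0,2])/K[0,0],(v-K[1,2])/K[1,1];r=np.hypot(x,y)+1e-9
    ray=np.array([np.sin(r)*x/r,-np.sin(r)*y/r,-np.cos(r)])@R;c=-R.T@t
    return c+ray*(z-c[2])/ray[2]
E
python3 - <<'E'
from h import *
d=dict(np.load('wr1.npz'))
def inc(p): p=p[:2]-M; return np.round([p@XC,p@YC],4)
for n,u,v,z in [('fork',492,204,.134),('hinge',211,199,.128),('handle',237,53,.165),('slatTL',300,127,.102),('slatTR',326,127,.102),('slatBL',300,255,.102),('slatBR',326,255,.102),('cleat1 TR',410,143,.087),('cleat1 BR',409,167,.087),('cleat2 TR',404,211,.087),('cleat2 BR',404,236,.072)]:
    p=fish(d,u,v,z);print(n,p.round(4),'clamp',inc(p))
d=dict(np.load('top0.npz'))
g=lambda u,v,z:w_at(d,u,v,z)[0]
for n,p in [('fork',g(334.2,208.1,.134)),('hinge',g(259.2,188.5,.128)),('pin',g(203.1,196.2,.084)),('short',g(187.6,191.2,.064))]:print(n,p.round(4),inc(p))
d=dict(np.load('top1.npz'))
wood=lambda P,f:(f[...,2]-f[...,0]>40)&(f[...,2]>110)
# pins via depth: head blobs
P=cloud(dict(np.load('top0.npz')))
m=np.zeros((400,640),bool);m[178:212,178:218]=1
v,u=np.nonzero(m&(P[...,2]>.075)&(P[...,2]<.095));print('pin head px',u.mean(),v.mean(),len(u),P[v,u].mean(0).round(4))
v,u=np.nonzero(m&(P[...,2]>.052)&(P[...,2]<.07));print('short',u.mean(),v.mean(),len(u),P[v,u].mean(0).round(4))
f=d['frame'].astype(int);P=cloud(d);m=np.zeros((400,640),bool);m[165:240,260:340]=1
v,u=np.nonzero(m&wood(P,f)&(P[...,2]>.094)&(P[...,2]<.115));p=w_at(d,u,v,.102).mean(0);print('slat top',p.round(4),inc(p),len(u))
E
```

```text
fork [ 0.4734 -0.1028  0.134 ] clamp [ 0.0015 -0.1231]
hinge [0.5479 0.1333 0.128 ] clamp [0.0046 0.1245]
handle [0.6443 0.0673 0.165 ] clamp [0.1159 0.0891]
slatTL [0.581 0.045 0.102] clamp [0.0618 0.0495]
slatTR [0.5745 0.0236 0.102 ] clamp [0.0618 0.0271]
slatBL [0.4662 0.081  0.102 ] clamp [-0.0584  0.0507]
slatBR [0.459  0.0571 0.102 ] clamp [-0.0584  0.0258]
cleat1 TR [ 0.5382 -0.0497  0.087 ] clamp [ 0.0482 -0.0535]
cleat1 BR [ 0.5159 -0.0432  0.087 ] clamp [ 0.0251 -0.0538]
cleat2 TR [ 0.4741 -0.0288  0.087 ] clamp [-0.0191 -0.052 ]
cleat2 BR [ 0.4403 -0.0264  0.072 ] clamp [-0.0522 -0.0595]
fork [ 0.4704 -0.1068  0.134 ] [-0.0002 -0.1277]
hinge [0.5416 0.1329 0.128 ] [-0.0013  0.1222]
pin [0.5279 0.3239 0.084 ] [-0.0695  0.301 ]
short [0.5493 0.3806 0.064 ] [-0.0655  0.3615]
pin head px 202.5 196.04545454545453 44 [0.5284 0.3256 0.0851]
short 189.59259259259258 191.74074074074073 27 [0.5474 0.3742 0.0631]
slat top [0.489  0.0584 0.102 ] [-0.0301  0.0357] 133
```

```bash
python3 - <<'E'
from slat import *
slat([.423,-.336],np.radians(-13.3),-.037)
shoot('wrist','wr2');rep('end')
E
```

```text
at 11.2 [ 0.4235 -0.3359  0.0113] F [-0.3  0.1  0.4] gap 0.0881
grip 12.18 [ 0.423 -0.336  0.011] F [ 0.9  1.2 -0.1] gap 0.0246
lift 13.09 [ 0.4226 -0.3356  0.198 ] F [ 0.5 -0.5 -0.6] gap 0.0251
down 15.5 [ 0.4966 -0.0198  0.0992] F [ 0.2 -0.  -1. ] gap 0.0248
open 16.57 [ 0.4968 -0.0199  0.0995] F [-0.3 -0.4  0.1] gap 0.0878
end 17.25 [ 0.4962 -0.0198  0.2176] F [-0.8  0.4  0.6] gap 0.0878
```

View pics/wr2.png

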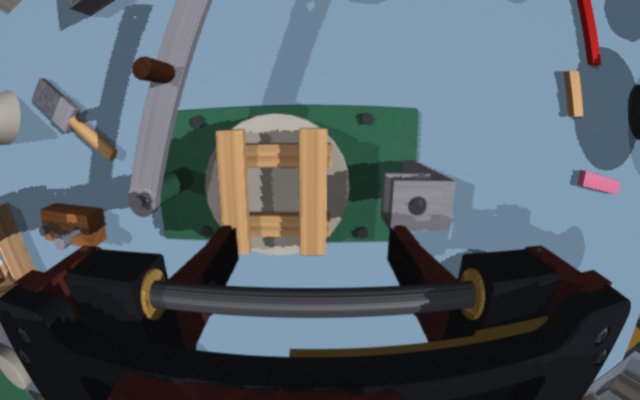

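Both slats bridge both cleats (x≈231 and 313 px). Now swing the bar, gripping the handle and feeling for the stop.

```bash
cat >> h.py <<'E'
def hp(th,r=.12):  # point on the bar, world angle
    return clamp(r*np.sin(th),.125-r*np.cos(th)), AC-np.pi/2+th
E
python3 - <<'E'
from h import *
d=dict(np.load('wr2.npz'))
for n,u,v,z in [('fork',418,205,.134),('hinge',141,200,.128),('handle',142,69,.165)]:
    p=fish(d,u,v,z)[:2];e=p-M;print(n,p.round(4),np.round([e@XC,e@YC],4))
th=1.265
p,a=hp(th); move_to([*p,.23],q(a)); move_l([*p,.139],.2); close(); rep('grip')
for th in [1.05,.8,.55,.3,.12,.06]:
    p,a=hp(th); move_l([*p,.139],.12,q(a)); s=state(); F=s['ft_force'][:2]; print(th,np.round([F@XC,F@YC],1),round(s['time'],2))
for th in np.arange(.04,-.045,-.01):
    p,a=hp(th); move_l([*p,.139],.05,q(a)); hold(.1); s=state(); F=s['ft_force'][:2]; print(round(th,3),np.round([F@XC,F@YC],1),s['ee_pos'].round(4))
    if F@XC>12: break
rep('end')
shoot('top','top3');shoot('side','side3')
E
```

```text
fork [ 0.473  -0.1037] [ 0.0014 -0.124 ]
hinge [0.5461 0.1301] [0.0038 0.1209]
handle [0.6418 0.0675] [0.1135 0.0886]
grip 19.66 [0.6427 0.0675 0.1389] F [0.2 1.1 0.4] gap 0.0176
1.05 [-2.4 -0.7] 20.02
0.8 [-2.2  0. ] 20.43Traceback (most recent call last):
  File "<stdin>", line 8, in <module>
bench.IKError: the arm cannot follow that straight line within its joint ranges
```

```bash
python3 - <<'E'
from h import *
gripper_open()
p,a=hp(.8); a+=np.pi
x=state()['ee_pos'][:2]
move_l([*x,.19],.2); move_to([*p,.19],q(a)); move_l([*p,.139],.2); close(); rep('grip')
for th in [.55,.3,.12,.06]:
    p,a=hp(th); a+=np.pi; move_l([*p,.139],.12,q(a)); s=state(); F=s['ft_force'][:2]; print(th,np.round([F@XC,F@YC],1),round(s['time'],2))
for th in np.arange(.04,-.045,-.01):
    p,a=hp(th); a+=np.pi; move_l([*p,.139],.05,q(a)); hold(.1); s=state(); F=s['ft_force'][:2]; print(round(th,3),np.round([F@XC,F@YC],1),s['ee_pos'].round(4))
    if F@XC>12: break
rep('end')
E
```

```text
grip 26.13 [0.6019 0.0303 0.1389] F [ 0.  -0.  -0.2] gap 0.0176
0.55 [-1.  -0.2] 26.53
0.3 [-2.   0.3] 26.93
0.12 [-0.4 -0.9] 27.27
0.06 [-2.1  0. ] 27.52
0.04 [0.8 1.3] [0.514  0.019  0.1389]
0.03 [1.2 1.4] [0.5124 0.0194 0.1389]
0.02 [0.6 2.2] [0.5111 0.0198 0.1389]
0.01 [0.7 3.2] [0.51   0.0201 0.1389]
-0.0 [-0.3  3.3] [0.5089 0.0204 0.1389]
-0.01 [4.7 4.1] [0.5086 0.0205 0.139 ]
-0.02 [11.6  4.9] [0.5086 0.0205 0.139 ]
-0.03 [17.  5.] [0.5086 0.0207 0.139 ]
end 30.32 [0.5086 0.0207 0.139 ] F [ 17.8  -0.1 -10. ] gap 0.0176
```

```bash
python3 - <<'E'
from h import *
gripper_open(); x=state()['ee_pos'][:2]; move_l([*x,.24],.25); rep('up')
a=np.radians(69.2); p=[.528,.325]
off=0.03*np.array([np.cos(a),np.sin(a)])
move_to([*p,.19],q(a)); hold(.2); rep('hover'); d=shoot('wrist','wr4')
cv2.imwrite('pics/wr4c.png',cv2.resize(d['frame'][60:330,200:440],None,fx=2.2,fy=2.2,interpolation=cv2.INTER_CUBIC))
E
```

```text
up 32.02 [0.5057 0.0214 0.2402] F [-0.9  0.6 -0.4] gap 0.0874
hover 33.4 [0.5286 0.3238 0.1907] F [ 0.3  0.1 -0.3] gap 0.0879
```

View pics/wr4c.png

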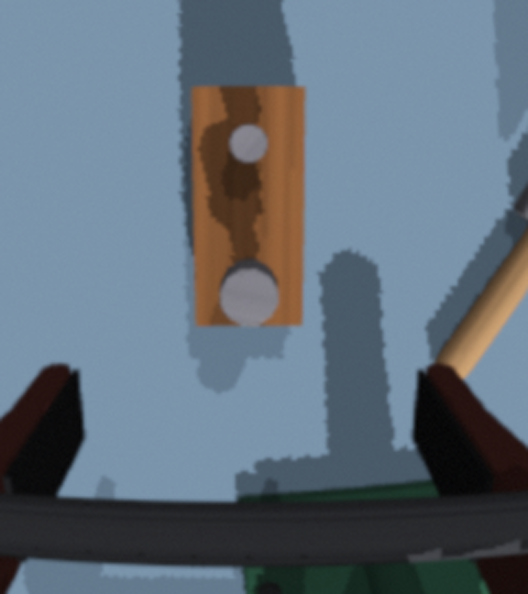

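Crop shows larger head at crop (249,297) → px (313.2,195); small pin (312.7,125). Now the same view over the fork for a differential measurement.

```bash
python3 - <<'E'
from h import *
d=dict(np.load('wr4.npz'))
print('pin',fish(d,313.2,195,.084).round(4),'short',fish(d,312.7,125,.064).round(4))
p=clamp(0,-.125); a=np.arctan2(*YC[::-1])
move_l([.528,.324,.24],.3); move_to([*p,.24],q(a)); hold(.2); rep('hover'); d=shoot('wrist','wr5')
cv2.imwrite('pics/wr5c.png',cv2.resize(d['frame'][60:330,200:440],None,fx=2.2,fy=2.2,interpolation=cv2.INTER_CUBIC))
E
```

```text
pin [0.5319 0.3276 0.084 ] short [0.5528 0.3835 0.064 ]
hover 35.56 [ 0.4717 -0.1034  0.2399] F [0.1 0.1 0.9] gap 0.0874
```

View pics/wr5c.png

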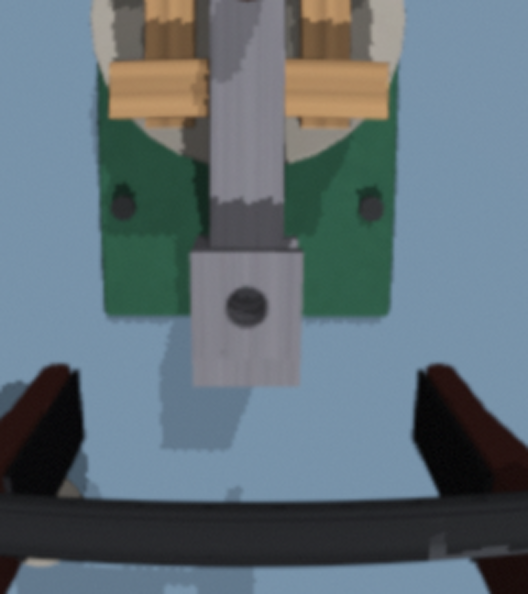

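```bash
python3 - <<'E'
from h import *
d=dict(np.load('wr5.npz'))
f=fish(d,312,199.5,.134);e=f[:2]-M;print('fork',f.round(4),np.round([e@XC,e@YC],4))
a=np.radians(69.2); p=[.5319,.3276]
move_to([*p,.19],q(a)); move_l([*p,.0745],.2); rep('at'); close(); rep('grip')
move_l([*p,.20],.2); rep('lift'); hold(.1); d=shoot('wrist','wr6'); rep('l')
cv2.imwrite('pics/wr6c.png',cv2.resize(d['frame'][60:330,200:440],None,fx=2.2,fy=2.2,interpolation=cv2.INTER_CUBIC))
E
```

```text
fork [ 0.4725 -0.1029  0.134 ] [ 0.0007 -0.1234]
at 37.95 [0.5327 0.3275 0.076 ] F [ 0.2 -0.5 -0.1] gap 0.0879
grip 38.96 [0.5319 0.3276 0.0744] F [-0.3 -0.2  0. ] gap 0.0231
lift 39.73 [0.5315 0.3274 0.1983] F [-1.2  0.3 -0.9] gap 0.023
l 39.88 [0.5312 0.3272 0.1974] F [ 0.1  0.1 -0.8] gap 0.0233
```

View pics/wr6c.png

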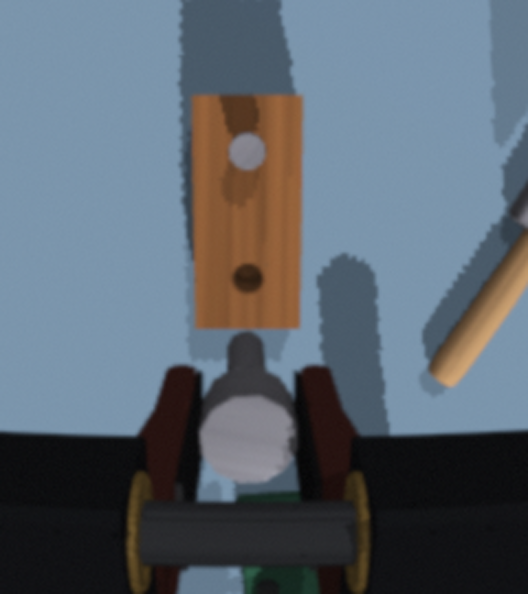

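```bash
python3 - <<'E'
from h import *
d=dict(np.load('wr6.npz'));a=np.radians(69.2)
t=np.array([.5312,.3272])
for n,v,u,z in [('head',259,313.2,.2069)]:
    for dv in(-3,0,3):
        e=fish(d,u,v+dv,z)[:2]-t;print(n,dv,np.round([e@[np.cos(a),np.sin(a)],e@[np.sin(a),-np.cos(a)]],4))
# carry to above fork, go down to just above the hole
p=clamp(.0003,-.1236); b=np.arctan2(*YC[::-1])
move_to([*p,.24],q(b)); move_l([*p,.207],.1); hold(.2); rep('above')
shoot('side','side7');d=shoot('wrist','wr7')
A=cv2.resize(d['frame'][60:330,200:440],None,fx=1.6,fy=1.6,interpolation=cv2.INTER_CUBIC)
s=dict(np.load('side7.npz'))['frame'][140:248,280:408]
B=cv2.resize(s,(400,432*400//400*1),interpolation=cv2.INTER_CUBIC)
cv2.imwrite('pics/c7.png',np.hstack([A,B[:A.shape[0]]]) if B.shape[0]>=A.shape[0] else A)
E
```

```text
head -3 [0.0026 0.0014]
head 0 [0.0009 0.0014]
head 3 [-0.0009  0.0014]
above 42.17 [ 0.4724 -0.1029  0.2079] F [-0.1  0.5 -0.7] gap 0.0235
```

View pics/c7.png

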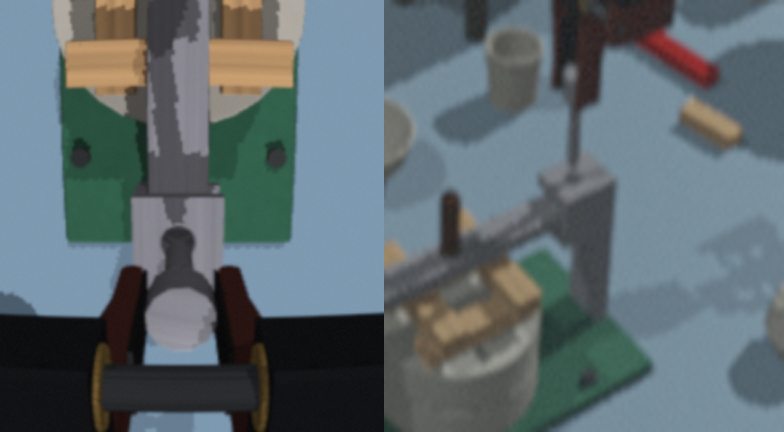

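Both views show the foot (wrist crop (178,240)) centred over the hole. Lower with force checks.

```bash
cat > ins.py <<'E'
from h import *
s=state();p=s['ee_pos'][:2];p=clamp(.0003,-.1236)
for z in [.200,.196,.192,.187,.180,.172,.164,.156,.150,.147,.1455,.1445,.1437,.143]:
    move_l([*p,z],.06); s=state(); F=s['ft_force']; print(z,s['ee_pos'].round(4),F.round(1),round(s['time'],2))
    lim=10 if z>.146 else 15
    if abs(F[2])>lim or np.hypot(*F[:2])>15: print('stop');break
E
python3 ins.py
```

```text
0.2 [ 0.4718 -0.1029  0.1992] [-0.8 -0.5 -0.8] 42.54
0.196 [ 0.4719 -0.1028  0.1956] [-0.3  0.8 -1.4] 42.79
0.192 [ 0.4719 -0.1028  0.1916] [-0.3 -0.7 -0.2] 43.04
0.187 [ 0.4719 -0.1028  0.1865] [-0.3 -0.1 -0.6] 43.29
0.18 [ 0.4718 -0.1028  0.1793] [ 0.2  0.4 -1.5] 43.56
0.172 [ 0.4718 -0.1028  0.1713] [-0.3  0.4 -1. ] 43.84
0.164 [ 0.4718 -0.1028  0.1633] [-0.5  0.  -1.3] 44.12
0.156 [ 0.4718 -0.1027  0.1553] [ 0.7  0.4 -0.5] 44.41
0.15 [ 0.4718 -0.1028  0.1495] [-0.6  0.3 -0.8] 44.66
0.147 [ 0.472  -0.1029  0.1468] [-0.5  0.8 -1.1] 44.91
0.1455 [ 0.472  -0.1028  0.1454] [-0.5 -0.3 -0.5] 45.16
0.1445 [ 0.4721 -0.1029  0.1445] [ 0.2  0.  -0.2] 45.41
0.1437 [ 0.4721 -0.1029  0.1445] [-2.8  0.4  4.7] 45.66
0.143 [ 0.4721 -0.1029  0.1444] [-3.5  0.8  8.1] 45.91
```

Slid in without resistance and seated exactly at the expected height (0.1445). Release, retreat, check.

```bash
python3 - <<'E'
from h import *
gripper_open(); p=state()['ee_pos'][:2]; move_l([*p,.25],.2); rep('up'); hold(.2)
d=shoot('wrist','wr8'); shoot('side','side8')
A=cv2.resize(d['frame'][20:270,190:450],(416,400),interpolation=cv2.INTER_CUBIC)
B=cv2.resize(dict(np.load('side8.npz'))['frame'][130:260,230:360],(400,400),interpolation=cv2.INTER_CUBIC)[:, :384]
cv2.imwrite('pics/c8.png',np.hstack([A,B]))
E
```

```text
up 47.67 [ 0.4719 -0.1028  0.249 ] F [-1.2 -0.3 -0.4] gap 0.0881
```

View pics/c8.png

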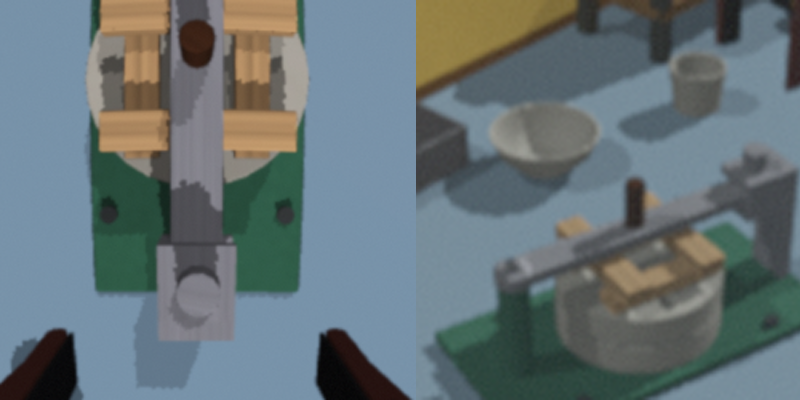

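The pictures show the pin head sitting on the fork, the bar shut in the fork, and both slats under it across the cleats. I'm handing the job in.

```bash
python3 - <<'E'
from h import *
job_done(); rep('done')
E
```

```text
the job is handed in; nothing more can be done
the job is handed in; nothing more can be done
```

The job is done and handed in at about 48 s on the robot's clock, against the 72 s limit.

- **Slats:** both long slats lie flat across both cleats, set down at y = +38 and −37 mm instead of ±35. The extra few millimetres gave the opening fingers room beside the other slat.
- **Bar:** I swung it shut by the handle until it met the stop, with the force building to about 17 N. The arm refused the first swing partway (probably the last joint's range), so I let go of the handle, turned the gripper half round and finished from there.
- **Pin:** the larger pin slid in with no noticeable resistance. Its head stopped at the expected height (TCP z = 0.1445 m), and I pressed it down with about 8 N.

**Last checks:** the wrist and side pictures after release show the head on the fork, the bar in the fork and both slats in place. I didn't touch the offcut, the small pin or the other bystanders, but I took no final picture of the whole table to confirm they had not moved. The wrist and top cameras disagreed by 2–4 mm. For the pin I used the same wrist view over the stand and the fork, so that error largely cancelled.

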